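Open the push-and-turn tub

ROBOT

A 6-joint arm with a two-finger parallel gripper is mounted at the origin on a cart in front of the work surface, level with it; the furniture and walls round the work are solid. World frame = base frame: x ahead of the robot, y to its left, z up, the work surface at z = 0. Lengths are in m, angles in rad, forces in N, time in s.
With the tool pointing down it reaches from about 0.25 to 0.725 m from the base axis. Payload 4 kg.
Tool frame: the origin (TCP) lies midway between the tips of the shut fingers; the grasp point (between the pads) lies 19 mm behind it; y points along the fingers, z is the direction in which the jaws open and shut, and the axes are right-handed (so a half turn about y gives the same grasp; the last joint's range is limited). The gripper opens to 85 mm and grips with 20 to 120 N. Pads are 22 mm wide; open, the fingers measure 114 mm over their backs; the gripper's body (76 mm by 85 mm) begins 54 mm behind the grasp point. The pads swing forward as they close: fully open they stand 13 mm farther back than shut.
Start: joints at [-1.229, 0.241, 0.005, 1.335, 0, 1.571], TCP at [0.168, -0.471, 0.231] pointing down, gripper open.
Joint ranges: [-2.72, 2.72], [-1.05, 1.87], [-1.09, 1.28], [-1.99, 2.15], [-1.42, 1.44], [-3.14, 3.14]. Speed limits (rad/s): [2.79, 2.79, 3.14, 3.14, 3.14, 3.14].

INTERFACE

Orientations are given as a unit quaternion [x, y, z, w].
In Python, from workcell import bot gives the robot as it stands. The module is installed in compiled form; this text tells all that it offers.
- The arm moves only by the shell command python3 -m handwheel 'ROWS' [OPENING]. ROWS is JSON, a list of rows, each a list of 6 numbers: the shift along the tool's x, y, z in units of 25 mm (1.0 is 25 mm), then the turn, a rotation vector about the tool's x, y, z in units of 10 degrees (1.0 is 10 degrees). A call has exactly 5 rows; each row is the pose to reach, as a shift and turn from the pose commanded when the call began, along the tool's axes at that moment; what a row does not reach only later rows make up. A row lasts 1/8 s, in which the tool goes at most 62.5 mm and 10.7 degrees, less where a joint would pass 70% of its speed; a pose out of reach is approached as far as the arm can. A call with a gripper value outside its range is refused whole. OPENING is the gripper command: -1 is shut, 1 is fully open, values between are in proportion, set as the call begins (- or left out, the last holds). The fingers move at their own pace and stop on an object; the grip force is fixed at half the most. Time passes only in rows, so rows that repeat a pose let the fingers close, or fill a call up. It gives the time, the measured TCP pose, the force and the opening at its end, in the units of the state.
- bot.get_obs(): the state, without advancing time (a new reading comes with each control period).
- bot.camera(name): name is "side" or "top"; returns a dict with "color" (420x560x3 uint8, red, green, blue), "fx", "fy", "cx", "cy" (pixels), "rvec" (rotation vector, rad) and "tvec" (3), from world to camera coordinates, as OpenCV has them. Camera axes: x right, y down, z forward; pixel columns grow to the right and rows downward; lengths in m; the calibration is good to about 2 mm. A picture is of the moment at which its call begins. There is no depth.
- bot.job_done(): hands the job in, once; it reports no verdict.
The state is a dict: "clock": time; "joint_pos": joint angles; "joint_vel": joint speeds; "tau": joint torques, N m; "eef_pos": TCP position; "tool_rot": TCP orientation; "ft_force": force on the tool from outside, world axes, zero at the start; "ft_torque": the same for the moment, N m; "grip_width": finger opening in m.
Only numpy, scipy, OpenCV 4.12 (cv2) and the standard library are available. Lean on these libraries where they do the work, as an engineer would, in place of code of your own. Each camera call takes 0.05 s, during which the arm holds its last target.

TASK

Open the low, wide tub that is screwed to the bench: push its child-resistant cap down hard against the spring, turn it counter-clockwise (seen from above) about 60 degrees while it is down, and lift it off. Set the cap down upright on the black rubber mat and let go. Leave the tall narrow bottle where it stands.

Things in the scene. Friction and masses are not known exactly. Their poses are not given: they have to be found in the camera images.
- cap_bar (a point): Grey cap of the low wide tub, loose, 70 g, 68 mm tall: ribbed collar (diameter 68) with a straight grip bar on top, 52 long, 24 wide, 28 tall. Point: middle of the bar, 14 mm above the collar's flat top, 54 mm above the cap's flat underside. x along the bar, y across it, z up. Two lugs at the bar's ends (85 mm over both) are held under the tub's claws: it must be pushed down 7 to 10 mm to turn.
- tub: Low wide white tub, diameter 98 mm, wall 58 mm high, two claws up to 80 mm; its 125 x 112 steel plate is screwed to the bench. Origin: its axis, on the bench. x through the claws and along the closed cap's bar, z up. A spring under the cap pushes up: 9 N closed, 16 N at the stop 10 mm down. Turned 40 to 130 degrees counter-clockwise from closed, the cap is free, rises 2 mm and pulls straight up.
- mat: Black square rubber mat, 140 x 140 mm, 3 mm thick, fixed flat on the bench. Origin: the centre of its underside, on the bench; z up.
- tall_bottle: Tall narrow white bottle, diameter 68 mm, 140 mm tall with a smaller grey cap of the same kind (closed, part of it), loose, 0.5 kg. Not to be opened or moved. Origin: centre of its underside.
There are look-alikes about, which are no part of the job. Leave any brown or purple look-alike of the part that bears cap_bar alone.

How it is judged:
On the way:
1. The cap is turned out of its claws (more than 30 degrees) while it still sits in the tub's mouth (angle between the x axis of cap_bar and the x axis of tub, either way round above 0.52 rad and horizontal distance between cap_bar and tub below 0.012 m and z of cap_bar in the frame of tub below 0.112 m).
At the end, for the whole second after the job is handed in: The cap stands upright (within 10 degrees) and at rest on the rubber mat, its axis within 60 mm of the mat's centre, and is released (horizontal distance between cap_bar and mat below 0.06 m and height (world z) of cap_bar between 0.051 and 0.063 m and angle between cap_bar's own z axis and vertical below 0.17 rad and linear speed of cap below 0.02 m/s); the robot touches nothing.
It fails at once if The tall bottle is moved more than 20 mm or tipped more than 15 degrees (distance of tall_bottle from where it was at the start of the episode above 0.02 m or angle between tall_bottle's own z axis and vertical above 0.26 rad).
It also fails if it takes over 50 s, if anything falls off the work surface, if the arm or the gripper's body presses on something with over 40 N, if the wrist force passes 120 N, or if a joint passes its speed limit or range.

## Working session

There is one attempt and no reset: what is moved stays moved. The work goes in short steps, Python scripts to look and compute and a shell command to move; the robot and the scene stay as the last step left them, time stands still between calls to the robot, and variables do not carry over. Pictures are saved under pics/ and viewed, and the job is handed in when it is done.

```bash
mkdir -p pics
python3 - <<'E'
from workcell import bot
import cv2,numpy as np
o=bot.get_obs();print({k:np.round(v,3).tolist() for k,v in o.items()})
for n in("side","top"):
    c=bot.camera(n);cv2.imwrite(f"pics/{n}0.png",c["color"][:,:,::-1]);print(n,c["fx"],c["fy"],c["cx"],c["cy"],c["rvec"],c["tvec"])
E
```

```text
{'clock': 0.0, 'joint_pos': [-1.229, 0.241, 0.004, 1.335, -0.0, 1.571], 'joint_vel': [0.002, -0.0, -0.001, -0.001, 0.001, -0.001], 'tau': [0.0, -37.232, 25.241, 0.017, 0.0, -0.0], 'eef_pos': [0.167, -0.47, 0.23], 'tool_rot': [-0.12, 0.698, -0.696, 0.12], 'ft_force': [-0.199, -1.086, -1.474], 'ft_torque': [-0.038, -0.022, 0.004], 'grip_width': 0.085}
side 400.24979720618506 400.24979720618506 287.8052030152389 203.98027768333017 [ 1.91938968 -0.01077361  0.00314679] [-0.44376437  0.10125982  0.84185472]
top 414.083675766771 414.083675766771 275.20278381089435 214.91063763892706 [ 2.23287894 -2.16900492  0.06746627] [-0.00301026  0.45028235  0.98222054]
```

View pics/side0.png

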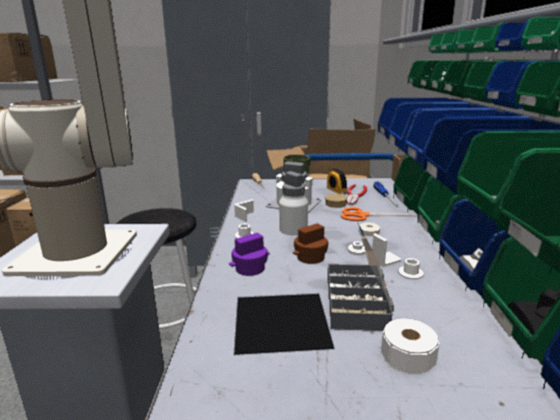

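View pics/top0.png

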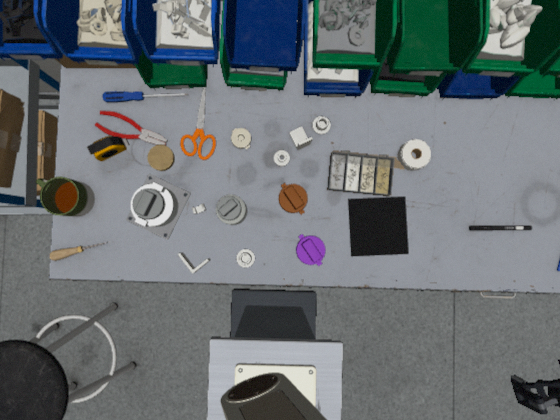

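The top view shows the candidates: a grey cap on the wide plated tub at (152,206), a grey cap on the tall bottle at (231,209), a brown look-alike at (292,198) and a purple one at (311,250). The mat is at (378,226). By the description I choose (152,206), because it has the steel plate and white tub. I'll check it in a close crop.

Run:
```python
import cv2,numpy as np
t=cv2.imread("pics/top0.png");s=cv2.imread("pics/side0.png")
a=cv2.resize(t[166:246,105:255],None,fx=5,fy=5,interpolation=cv2.INTER_CUBIC)
cv2.imwrite("pics/cropt.png",a)
cv2.imwrite("pics/crops.png",cv2.resize(s[145:245,225:345],None,fx=6,fy=6,interpolation=cv2.INTER_CUBIC))
```

```text
(no output)
```

View pics/cropt.png

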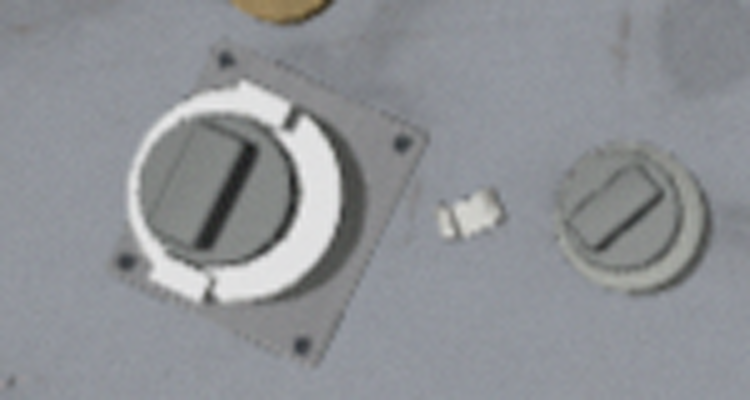

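View pics/crops.png

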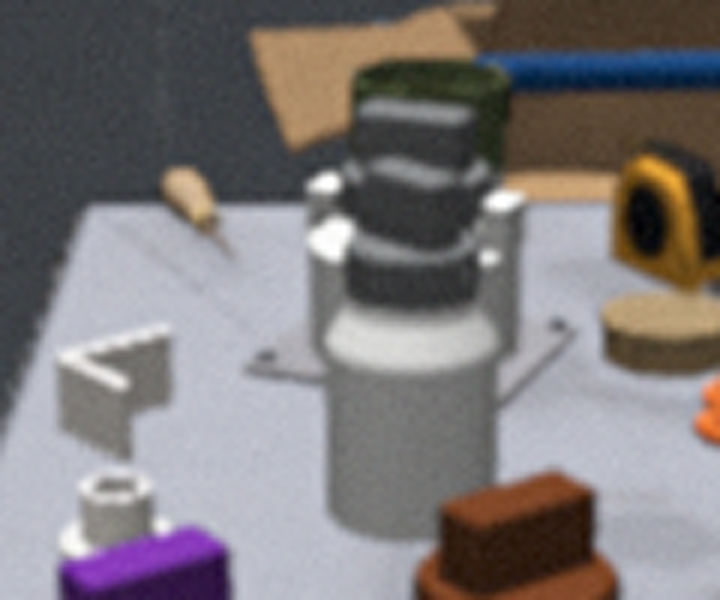

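The crop confirms it: a wide white tub with two claws on a screwed plate with 4 screws, with the bar lying along the line through the claws. The small cap on the right is the tall bottle, which also shows in the side view in front of the tub.

```bash
cat > h.py <<'E'
import cv2,numpy as np
from scipy.spatial.transform import Rotation as R
from workcell import bot
C={"side":(400.2498,287.8052,203.98028,[1.91938968,-0.01077361,0.00314679],[-0.44376437,0.10125982,0.84185472]),
"top":(414.08368,275.20278,214.91064,[2.23287894,-2.16900492,0.06746627],[-0.00301026,0.45028235,0.98222054])}
def ray(n,p):
    f,cx,cy,r,t=C[n];M=R.from_rotvec(r).as_matrix()
    return -M.T@np.array(t), M.T@np.array([(p[0]-cx)/f,(p[1]-cy)/f,1])
def atz(n,p,z):
    o,d=ray(n,p);return o+d*(z-o[2])/d[2]
def proj(n,P):
    f,cx,cy,r,t=C[n];q=R.from_rotvec(r).as_matrix()@np.array(P)+t
    return f*q[:2]/q[2]+[cx,cy]
def tri(p,q):
    a,u=ray("top",p);b,v=ray("side",q)
    s=np.linalg.lstsq(np.c_[u,-v],b-a,rcond=None)[0]
    return a+u*s[0],b+v*s[1]
E
python3 - <<'E'
from h import *
cp=lambda x,y:((x+.5)/5-.5+105,(y+.5)/5-.5+166)
S=[atz("top",cp(*p),.005) for p in[(226,60),(402,143),(302,346),(126,261)]]
S=np.array(S);print(S.round(4),S.mean(0).round(4))
e=S[3]-S[0]+S[2]-S[1];print("x dir",np.degrees(np.arctan2(e[1],e[0])),np.linalg.norm(e)/2,np.linalg.norm(S[1]-S[0]))
m=S.mean(0)
for z in(.1,.11,.12,.13):print(z,(np.array(proj("top",[m[0],m[1],z]))-[105,166])*5, (proj("side",[m[0],m[1],z])-[225,145])*6)
M=np.array([atz("top",p,.003) for p in[(349,199),(406,197),(408,254),(351,256)]]);print(M.round(3),M.mean(0).round(3))
T=atz("top",(105+619/5,166+208/5),.168);print("tall",T)
print(tri((105+619/5,166+208/5),(225+412/6,145+195/6)))
E
```

```text
[[0.5319 0.3156 0.005 ]
 [0.4942 0.2292 0.005 ]
 [0.3949 0.2732 0.005 ]
 [0.4333 0.3592 0.005 ]] [0.4636 0.2943 0.005 ]
x dir 156.10372239584748 0.10817428510377672 0.09429977179405845
0.1 [202.73109878 184.60242875] [413.94313028 141.89291736]
0.11 [195.74889583 182.76744731] [413.99192559 120.40990879]
0.12 [188.60872253 180.89094994] [414.04102931  98.79111223]
0.13 [181.3051565  178.97151158] [414.09044439  77.03523618]
[[ 0.495 -0.168  0.003]
 [ 0.504 -0.307  0.003]
 [ 0.365 -0.314  0.003]
 [ 0.357 -0.176  0.003]] [ 0.43  -0.241  0.003]
tall [0.4542846  0.10575919 0.168     ]
(array([0.45685249, 0.10980762, 0.12848921]), array([0.45842357, 0.1098003 , 0.12859057]))
```

```bash
cat >> h.py <<'E'
def goal(p,head):
    """rows numbers to go to TCP p, tool y down, tool z heading (deg) from measured pose"""
    o=bot.get_obs();A=R.from_quat(o["tool_rot"]);h=np.radians(head)
    z=np.array([np.cos(h),np.sin(h),0]);y=np.array([0,0,-1.]);x=np.cross(y,z)
    B=R.from_matrix(np.c_[x,y,z])
    s=A.inv().apply(np.array(p)-o["eef_pos"])/.025
    r=np.degrees((A.inv()*B).as_rotvec())/10
    m=A.as_matrix()
    print("shift",s.round(2),"turn",r.round(2),"| q",np.round(o["joint_pos"],3),"eef",np.round(o["eef_pos"],4),"head",np.degrees(np.arctan2(m[1,2],m[0,2])).round(2),"y",m[:,1].round(3),"F",np.round(o["ft_force"],1),"w",round(o["grip_width"],4),"t",o["clock"])
E
python3 - <<'E'
from h import *
goal([.4636,.2943,.22],66.1)
goal([.4636,.2943,.22],66.1-180)
E
```

```text
shift [-21.42   0.47 -24.85] turn [ 1.000e-02 -1.365e+01 -1.000e-02] | q [-1.229  0.241  0.004  1.335 -0.     1.571] eef [ 0.1674 -0.4705  0.2305] head -70.42 y [-0.001  0.002 -1.   ] F [-0.4  0.1  0.4] w 0.0853 t 0.1
shift [-21.42   0.47 -24.85] turn [0.01 4.35 0.  ] | q [-1.229  0.241  0.004  1.335 -0.     1.571] eef [ 0.1674 -0.4705  0.2305] head -70.42 y [-0.001  0.002 -1.   ] F [-0.4  0.1  0.4] w 0.0853 t 0.1
```

```bash
python3 -m handwheel '[[-1.4,-0.4,-1.6,0,-0.9,0],[-2.8,-0.8,-3.2,0,-1.8,0],[-4.2,-1.2,-4.8,0,-2.7,0],[-5.6,-1.6,-6.4,0,-3.6,0],[-7,-1.6,-8,0,-4.5,0]]' 1
python3 - <<'E'
from h import *
goal([.4636,.2943,.25],66.1)
E
```

```text
clock: 0.72
eef_pos: [0.2659, -0.2227, 0.2718]
tool_rot: [0.379, -0.596, 0.597, -0.379]
ft_force: [1.5, -0.4, -0.7]
grip_width: 0.0856
shift [-22.08   0.87  -1.64] turn [-0.01 -9.13  0.01] | q [-0.697 -0.084 -0.247  1.406  0.     1.313] eef [ 0.2659 -0.2227  0.2718] head -25.16 y [ 0.001 -0.001 -1.   ] F [ 1.5 -0.4 -0.7] w 0.0856 t 0.725
```

```bash
python3 -m handwheel '[[-2.2,0,-0.16,0,-0.9,0],[-4.4,0,-0.33,0,-1.8,0],[-6.6,0,-0.5,0,-2.7,0],[-8.8,0,-0.65,0,-3.6,0],[-11,0,-0.8,0,-4.5,0]]' 1
python3 - <<'E'
from h import *
goal([.4636,.2943,.25],66.1)
E
```

```text
clock: 1.35
eef_pos: [0.3655, 0.0348, 0.2712]
tool_rot: [0.579, -0.406, 0.406, -0.579]
ft_force: [0.8, -1.6, 0.7]
grip_width: 0.0855
shift [-8.43  0.85  7.22] turn [ 0.   -4.62  0.  ] | q [ 0.095 -0.041 -0.209  1.403 -0.     1.319] eef [0.3655 0.0348 0.2712] head 19.9 y [ 0. -0. -1.] F [ 0.8 -1.6  0.7] w 0.0855 t 1.35
```

```bash
python3 -m handwheel '[[-1.7,0,1.4,0,-0.9,0],[-3.4,0,2.9,0,-1.8,0],[-5.1,0,4.3,0,-2.8,0],[-6.8,0,5.8,0,-3.7,0],[-8.4,0,7.2,0,-4.6,0]]' 1; python3 -m handwheel '[[0,0.2,0,0,0,0],[0,0.4,0,0,0,0],[0,0.6,0,0,0,0],[0,0.8,0,0,0,0],[0,0.8,0,0,0,0]]' 1
python3 - <<'E'
from h import *
goal([.4636,.2943,.25],66.1)
for n in("side","top"):
    c=bot.camera(n);cv2.imwrite(f"pics/{n}1.png",c["color"][:,:,::-1])
    i=c["color"][:,:,::-1]
    cv2.imwrite(f"pics/{n}1c.png",cv2.resize(i[130:250,90:250] if n=="top" else i[85:245,210:370],None,fx=3.7,fy=3.7,interpolation=cv2.INTER_CUBIC))
E
```

```text
clock: 1.98
eef_pos: [0.4648, 0.293, 0.2707]
tool_rot: [0.692, -0.148, 0.147, -0.691]
ft_force: [0.9, -0.1, 0.5]
grip_width: 0.0852
clock: 2.6
eef_pos: [0.4643, 0.2903, 0.2513]
tool_rot: [0.691, -0.15, 0.15, -0.691]
ft_force: [0.3, 0.2, 1.0]
grip_width: 0.0856
shift [-0.09  0.05  0.13] turn [ 0.   -0.06 -0.  ] | q [0.559 0.33  0.178 1.419 0.    0.986] eef [0.4643 0.2903 0.2513] head 65.52 y [-0. -0. -1.] F [0.3 0.2 1. ] w 0.0856 t 2.6
```

View pics/side1c.png

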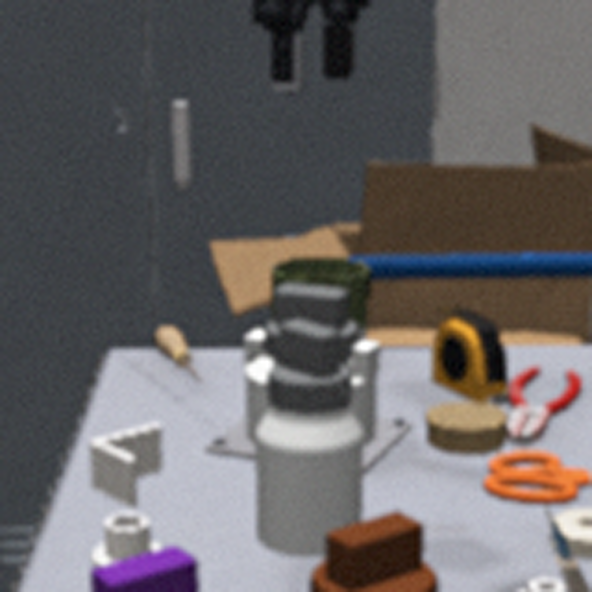

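View pics/top1c.png

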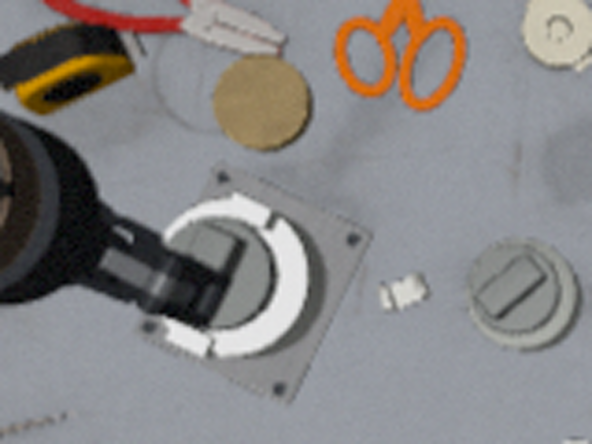

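The gripper is centred over the bar: in the side crop the bar middle and the finger middle are both at column 312. Next I descend.

```bash
python3 -m handwheel '[[-0.05,1.3,0.05,0,0,0],[-0.1,2.6,0.1,0,0,0],[-0.1,3.9,0.13,0,-0.05,0],[-0.1,5.2,0.13,0,-0.05,0],[-0.1,5.9,0.13,0,-0.05,0]]' 1; python3 -m handwheel '[[0,0,0,0,0,0],[0,0,0,0,0,0],[0,0,0,0,0,0],[0,0,0,0,0,0],[0,0,0,0,0,0]]' 1;python3 - <<'E'
from h import *
goal([.4636,.2943,.092],66.1)
for n in("side","top"):
    c=bot.camera(n)
    i=c["color"][:,:,::-1]
    cv2.imwrite(f"pics/{n}2c.png",cv2.resize(i[130:250,90:250] if n=="top" else i[105:245,225:365],None,fx=4.2,fy=4.2,interpolation=cv2.INTER_CUBIC))
E
```

```text
clock: 3.32
eef_pos: [0.4629, 0.2946, 0.1022]
tool_rot: [0.692, -0.147, 0.146, -0.691]
ft_force: [0.6, -0.5, -0.4]
grip_width: 0.0854
clock: 3.95
eef_pos: [0.4639, 0.2953, 0.1043]
tool_rot: [-0.692, 0.146, -0.147, 0.692]
ft_force: [-0.4, 0.1, 0.0]
grip_width: 0.0857
shift [ 0.01  0.49 -0.04] turn [-0. -0.  0.] | q [ 0.567  0.423 -0.079  1.068  0.     0.984] eef [0.4639 0.2953 0.1043] head 66.08 y [ 0.001  0.    -1.   ] F [-0.4  0.1  0. ] w 0.0857 t 3.95
```

View pics/side2c.png

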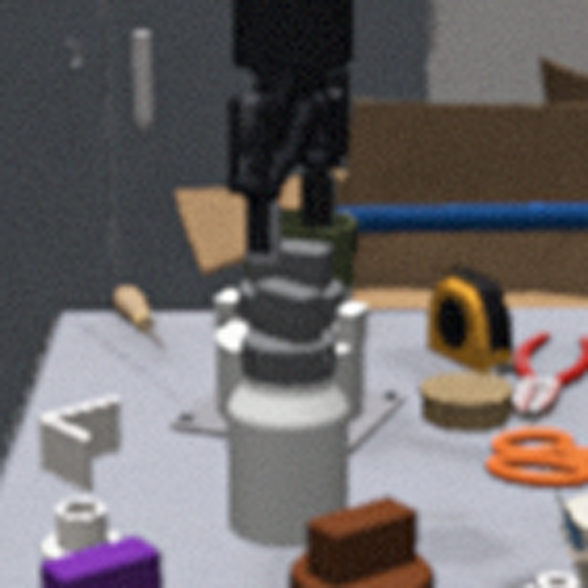

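View pics/top2c.png

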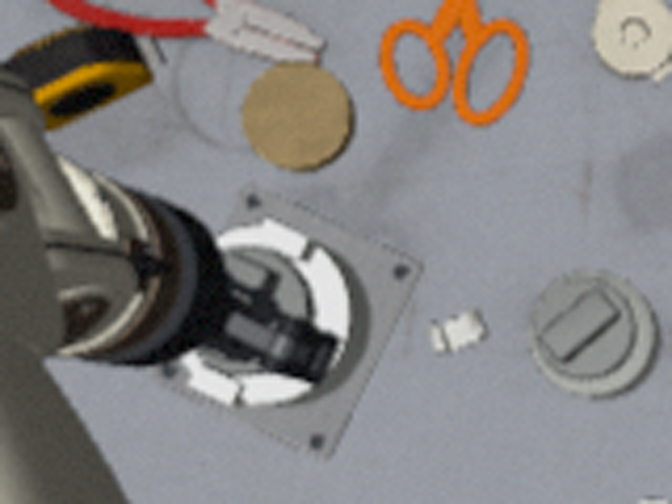

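```bash
python3 -m handwheel '[[0,0.1,0,0,0,0],[0,0.2,0,0,0,0],[0,0.3,0,0,0,0],[0,0.4,0,0,0,0],[0,0.4,0,0,0,0]]' -0.1; python3 -m handwheel '[[0,0.04,0,0,0,0],[0,0.08,0,0,0,0],[0,0.12,0,0,0,0],[0,0.12,0,0,0,0],[0,0.12,0,0,0,0]]';python3 - <<'E'
from h import *
goal([.4636,.2943,.088],66.1)
E
```

```text
clock: 4.68
eef_pos: [0.4634, 0.295, 0.0935]
tool_rot: [0.692, -0.147, 0.146, -0.692]
ft_force: [-0.7, 0.0, -0.2]
grip_width: 0.0382
clock: 5.3
eef_pos: [0.4637, 0.2952, 0.0908]
tool_rot: [-0.692, 0.146, -0.147, 0.692]
ft_force: [0.4, -0.3, 0.6]
grip_width: 0.0383
shift [ 0.01  0.11 -0.03] turn [-0. -0.  0.] | q [ 0.567  0.436 -0.097  1.038 -0.     0.984] eef [0.4637 0.2952 0.0908] head 66.08 y [ 0.  0. -1.] F [ 0.4 -0.3  0.6] w 0.0383 t 5.3
```

```bash
python3 -m handwheel '[[0,0.06,0,0,0,0],[0,0.12,0,0,0,0],[0,0.12,0,0,0,0],[0,0.12,0,0,0,0],[0,0.12,0,0,0,0]]'; python3 -m handwheel '[[0,0.06,0,0,0,0],[0,0.12,0,0,0,0],[0,0.12,0,0,0,0],[0,0.12,0,0,0,0],[0,0.12,0,0,0,0]]'
```

```text
clock: 5.92
eef_pos: [0.4638, 0.2952, 0.0888]
tool_rot: [-0.692, 0.146, -0.147, 0.692]
ft_force: [-1.5, -0.1, 6.1]
grip_width: 0.0384
clock: 6.55
eef_pos: [0.4638, 0.2952, 0.0864]
tool_rot: [-0.691, 0.146, -0.147, 0.692]
ft_force: [-2.7, -2.0, 9.4]
grip_width: 0.0383
```

Fingertip contact with the collar at TCP z ≈ 0.088. Gripping the bar now.

```bash
python3 -m handwheel '[[0,-0.06,0,0,0,0],[0,-0.06,0,0,0,0],[0,-0.06,0,0,0,0],[0,-0.06,0,0,0,0],[0,-0.06,0,0,0,0]]' -1; python3 -m handwheel '[[0,0,0,0,0,0],[0,0,0,0,0,0],[0,0,0,0,0,0],[0,0,0,0,0,0],[0,0,0,0,0,0]]'
python3 - <<'E'
from h import *
goal([.4636,.2943,.079],66.1)
E
```

```text
clock: 7.18
eef_pos: [0.4641, 0.2948, 0.0879]
tool_rot: [-0.692, 0.146, -0.147, 0.692]
ft_force: [-2.0, -2.7, 10.1]
grip_width: 0.0234
clock: 7.8
eef_pos: [0.4641, 0.2948, 0.0879]
tool_rot: [-0.692, 0.146, -0.147, 0.692]
ft_force: [-2.0, -3.5, 9.4]
grip_width: 0.0229
shift [-0.01  0.36 -0.03] turn [-0.   -0.    0.01] | q [ 5.670e-01  4.390e-01 -1.020e-01  1.029e+00 -1.000e-03  9.840e-01] eef [0.4641 0.2948 0.0879] head 66.07 y [ 0.002 -0.    -1.   ] F [-2.  -3.5  9.4] w 0.0229 t 7.8
```

```bash
python3 -m handwheel '[[0,0.08,0,0,0,0],[0,0.16,0,0,0,0],[0,0.24,0,0,0,0],[0,0.28,0,0,0,0],[0,0.28,0,0,0,0]]'; python3 -m handwheel '[[0,0.03,0,0,0,0],[0,0.05,0,0,0,0],[0,0.08,0,0,0,0],[0,0.08,0,0,0,0],[0,0.08,0,0,0,0]]'
```

```text
clock: 8.43
eef_pos: [0.464, 0.2948, 0.0816]
tool_rot: [-0.692, 0.146, -0.147, 0.692]
ft_force: [-3.6, -3.2, 13.5]
grip_width: 0.0232
clock: 9.05
eef_pos: [0.4641, 0.2948, 0.0799]
tool_rot: [-0.692, 0.146, -0.147, 0.692]
ft_force: [-3.4, -2.8, 15.0]
grip_width: 0.0233
```

```bash
python3 -m handwheel '[[0,0.02,0,0,-0.4,0],[0,0.02,0,0,-1.1,0],[0,0.02,0,0,-1.8,0],[0,0.02,0,0,-2.5,0],[0,0.02,0,0,-3,0]]'
python3 - <<'E'
from h import *
goal([.464,.2948,.079],126.1)
E
```

```text
clock: 9.68
eef_pos: [0.4645, 0.295, 0.0799]
tool_rot: [-0.706, -0.039, 0.037, 0.706]
ft_force: [-3.8, -4.1, 16.2]
grip_width: 0.023
shift [-0.02  0.04 -0.01] turn [ 0.   -2.99  0.02] | q [ 5.660e-01  4.470e-01 -1.130e-01  1.009e+00 -1.000e-03  4.580e-01] eef [0.4645 0.295  0.0799] head 96.2 y [ 0.003  0.001 -1.   ] F [-3.8 -4.1 16.2] w 0.023 t 9.675
```

```bash
python3 -m handwheel '[[0,0,0,0,-0.7,0],[0,0,0,0,-1.4,0],[0,0,0,0,-2.1,0],[0,0,0,0,-2.8,0],[0,0,0,0,-3.2,0]]'
python3 - <<'E'
from h import *
goal([.464,.2948,.079],126.1)
for n in("side","top"):
    c=bot.camera(n)
    i=c["color"][:,:,::-1]
    cv2.imwrite(f"pics/{n}3c.png",cv2.resize(i[130:250,90:250] if n=="top" else i[105:245,225:365],None,fx=4.2,fy=4.2,interpolation=cv2.INTER_CUBIC))
E
```

```text
clock: 10.3
eef_pos: [0.4644, 0.2952, 0.0799]
tool_rot: [-0.668, -0.232, 0.23, 0.668]
ft_force: [-4.3, -4.1, 16.7]
grip_width: 0.0231
shift [-0.02  0.04 -0.  ] turn [0.   0.21 0.02] | q [ 0.567  0.447 -0.113  1.009 -0.    -0.1  ] eef [0.4644 0.2952 0.0799] head 128.17 y [ 0.003  0.001 -1.   ] F [-4.3 -4.1 16.7] w 0.0231 t 10.3
```

View pics/side3c.png

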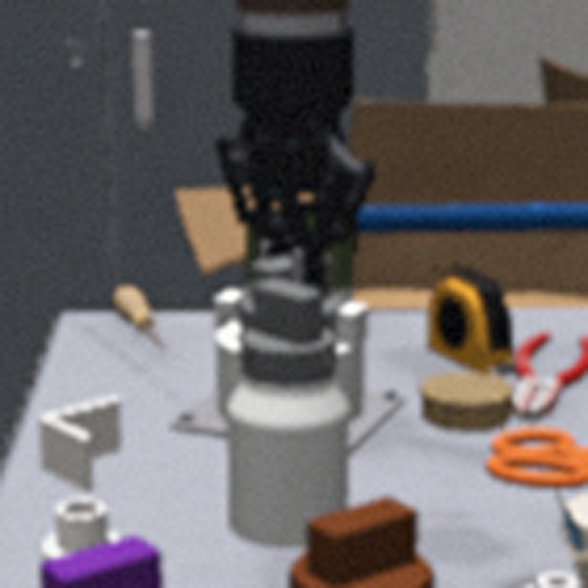

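View pics/top3c.png

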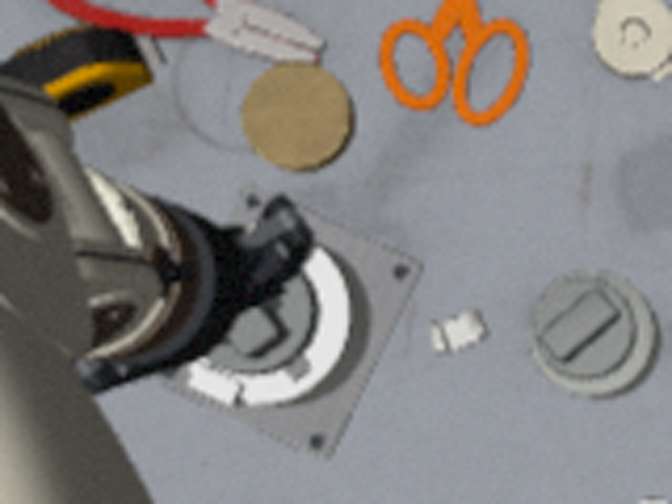

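The cap turned with the gripper: its lug is now at crop (298,370), well clear of the claw at (235,390). Lifting straight up.

```bash
python3 -m handwheel '[[0,-0.2,0,0,0,0],[0,-0.4,0,0,0,0],[0,-0.6,0,0,0,0],[0,-0.8,0,0,0,0],[0,-1,0,0,0,0]]'; python3 -m handwheel '[[0,-1,0,0,0,0],[0,-2,0,0,0,0],[0,-3,0,0,0,0],[0,-4,0,0,0,0],[0,-5,0,0,0,0]]'
python3 - <<'E'
from h import *
goal([.464,.2948,.23],128)
for n in("side","top"):
    c=bot.camera(n)
    i=c["color"][:,:,::-1]
    cv2.imwrite(f"pics/{n}4c.png",cv2.resize(i[130:250,90:250] if n=="top" else i[65:245,205:365],None,fx=3.3,fy=3.3,interpolation=cv2.INTER_CUBIC))
E
```

```text
clock: 11.02
eef_pos: [0.4634, 0.295, 0.1016]
tool_rot: [0.668, 0.23, -0.231, -0.668]
ft_force: [-0.3, 0.2, -0.9]
grip_width: 0.0229
clock: 11.65
eef_pos: [0.4634, 0.2951, 0.2272]
tool_rot: [0.668, 0.23, -0.231, -0.668]
ft_force: [0.2, 0.3, -0.7]
grip_width: 0.0233
shift [ 0.01 -0.11 -0.02] turn [-0.    0.01 -0.01] | q [ 0.567  0.341  0.133  1.363  0.    -0.098] eef [0.4634 0.2951 0.2272] head 128.08 y [-0.001 -0.    -1.   ] F [ 0.2  0.3 -0.7] w 0.0233 t 11.65
```

View pics/side4c.png

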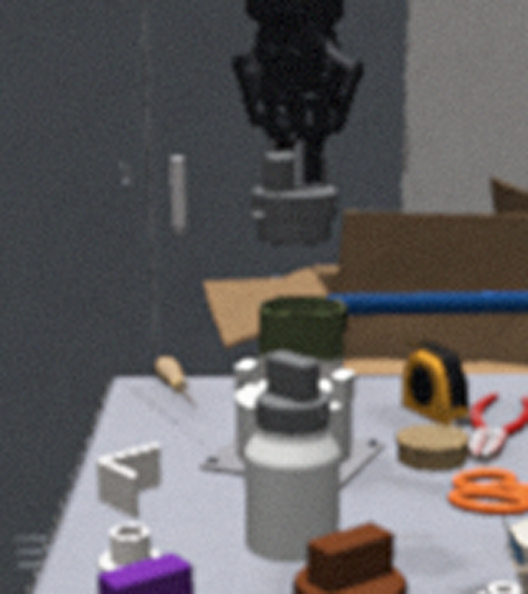

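The cap is off and upright in the gripper, around crop (293,205), and the tall bottle is undisturbed. Next comes the transfer to the mat.

Run:
```python
from h import *
goal([.43,-.241,.26],66)
```

```text
shift [-14.35  -1.29 -16.04] turn [-0.01  6.21  0.03] | q [ 0.567  0.339  0.135  1.361  0.    -0.098] eef [0.4651 0.2961 0.2295] head 128.08 y [ 0.005  0.003 -1.   ] F [ 0.4 -0.8 -0.1] w 0.0231 t 11.75
```

```bash
python3 -m handwheel '[[-0.6,-0.8,-0.6,0,0.3,0],[-1.8,-1.3,-2,0,0.9,0],[-3,-1.3,-3.4,0,1.4,0],[-4.2,-1.3,-4.7,0,1.9,0],[-5.4,-1.3,-6,0,2.4,0]]'
python3 - <<'E'
from h import *
goal([.43,-.241,.26],66)
E
```

```text
clock: 12.38
eef_pos: [0.4491, 0.0924, 0.2579]
tool_rot: [0.702, 0.085, -0.086, -0.702]
ft_force: [0.7, -0.7, -0.9]
grip_width: 0.023
shift [ -3.95  -0.08 -12.76] turn [ 0.    3.79 -0.01] | q [ 0.203  0.149 -0.04   1.384 -0.    -0.04 ] eef [0.4491 0.0924 0.2579] head 103.93 y [-0.002 -0.    -1.   ] F [ 0.7 -0.7 -0.9] w 0.023 t 12.375
```

```bash
python3 -m handwheel '[[-0.6,0,-1.8,0,0.55,0],[-1.1,0,-3.6,0,1.1,0],[-1.6,0,-5.3,0,1.7,0],[-2.2,0,-7.1,0,2.2,0],[-2.7,0,-8.8,0,2.7,0]]'
python3 - <<'E'
from h import *
goal([.43,-.241,.14],66)
E
```

```text
clock: 13.0
eef_pos: [0.4372, -0.1374, 0.2579]
tool_rot: [-0.702, 0.081, -0.08, 0.703]
ft_force: [0.6, -0.7, -0.7]
grip_width: 0.0232
shift [ 0.67  4.72 -4.1 ] turn [-0.    1.09 -0.01] | q [-0.305  0.149 -0.04   1.383  0.    -0.076] eef [ 0.4372 -0.1374  0.2579] head 76.9 y [-0.002  0.001 -1.   ] F [ 0.6 -0.7 -0.7] w 0.0232 t 13.0
```

```bash
python3 -m handwheel '[[0.15,0,-0.8,0,0.2,0],[0.3,1,-1.7,0,0.4,0],[0.45,2.2,-2.5,0,0.7,0],[0.6,3.5,-3.3,0,0.9,0],[0.7,4.7,-4.1,0,1.1,0]]';python3 -m handwheel '[[0,0.3,0,0,0,0],[0,0.6,0,0,0,0],[0,0.9,0,0,0,0],[0,1.2,0,0,0,0],[0,1.2,0,0,0,0]]'
python3 - <<'E'
from h import *
goal([.43,-.241,.05],66)
for n in("side","top"):
    c=bot.camera(n)
    i=c["color"][:,:,::-1]
    cv2.imwrite(f"pics/{n}5c.png",cv2.resize(i[150:290,300:460] if n=="top" else i[200:370,200:370],None,fx=3.5,fy=3.5,interpolation=cv2.INTER_CUBIC))
E
```

```text
clock: 13.62
eef_pos: [0.4312, -0.24, 0.1393]
tool_rot: [-0.691, 0.148, -0.146, 0.692]
ft_force: [0.4, -0.6, 0.1]
grip_width: 0.0232
clock: 14.25
eef_pos: [0.432, -0.2393, 0.1116]
tool_rot: [-0.692, 0.146, -0.146, 0.692]
ft_force: [0.5, -0.9, -0.6]
grip_width: 0.023
shift [-0.05  2.46 -0.09] turn [-0.    0.01 -0.  ] | q [-0.506  0.316 -0.22   1.035  0.    -0.089] eef [ 0.432  -0.2393  0.1116] head 66.12 y [-0.  0. -1.] F [ 0.5 -0.9 -0.6] w 0.023 t 14.25
```

View pics/side5c.png

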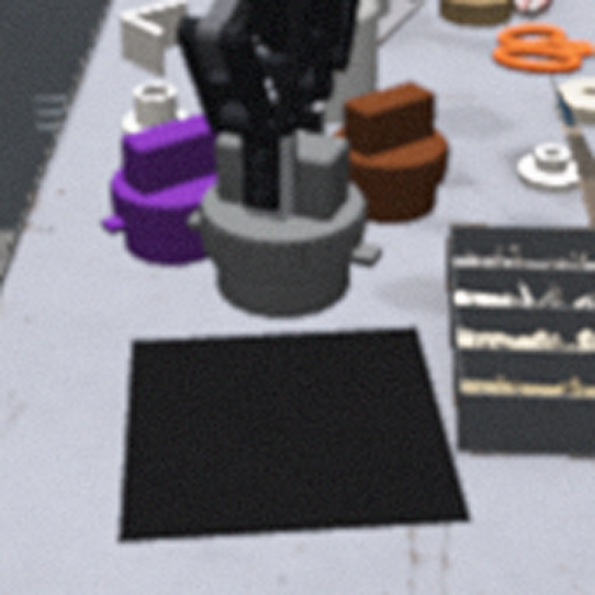

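View pics/top5c.png

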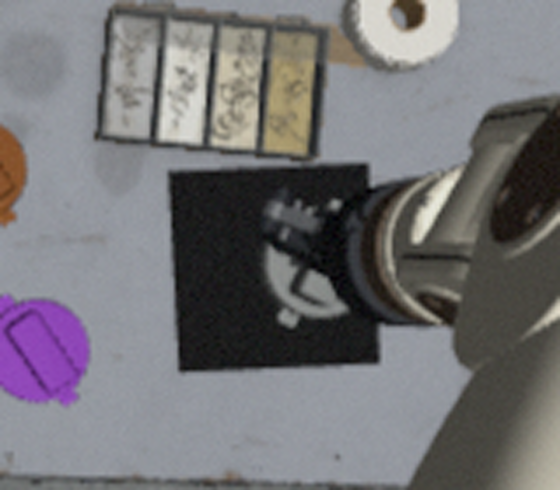

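The cap is level over the mat. Lowering, then feeling for contact.

```bash
python3 -m handwheel '[[0,0.6,0,0,0,0],[0,1.2,0,0,0,0],[0,1.8,0,0,0,0],[0,2.2,0,0,0,0],[0,2.4,0,0,0,0]]';python3 -m handwheel '[[0,0.05,0,0,0,0],[0,0.1,0,0,0,0],[0,0.15,0,0,0,0],[0,0.15,0,0,0,0],[0,0.15,0,0,0,0]]'
```

```text
clock: 14.98
eef_pos: [0.4316, -0.2396, 0.0507]
tool_rot: [-0.692, 0.147, -0.146, 0.692]
ft_force: [1.3, 0.5, -0.5]
grip_width: 0.0233
clock: 15.6
eef_pos: [0.4322, -0.2399, 0.0482]
tool_rot: [0.692, -0.146, 0.147, -0.692]
ft_force: [-0.5, 0.2, 0.1]
grip_width: 0.0233
```

```bash
python3 -m handwheel '[[0,0.03,0,0,0,0],[0,0.06,0,0,0,0],[0,0.08,0,0,0,0],[0,0.08,0,0,0,0],[0,0.08,0,0,0,0]]'
```

```text
clock: 16.23
eef_pos: [0.4321, -0.2398, 0.046]
tool_rot: [-0.692, 0.147, -0.146, 0.692]
ft_force: [0.6, -0.0, -0.6]
grip_width: 0.0227
```

```bash
python3 -m handwheel '[[0,0.02,0,0,0,0],[0,0.04,0,0,0,0],[0,0.06,0,0,0,0],[0,0.06,0,0,0,0],[0,0.06,0,0,0,0]]'
```

```text
clock: 16.85
eef_pos: [0.4321, -0.2398, 0.0446]
tool_rot: [-0.692, 0.147, -0.147, 0.692]
ft_force: [-0.3, -0.1, -0.3]
grip_width: 0.0233
```

```bash
python3 -m handwheel '[[0,0.02,0,0,0,0],[0,0.04,0,0,0,0],[0,0.06,0,0,0,0],[0,0.06,0,0,0,0],[0,0.06,0,0,0,0]]'
```

```text
clock: 17.48
eef_pos: [0.4321, -0.2398, 0.0433]
tool_rot: [0.692, -0.146, 0.147, -0.692]
ft_force: [-1.1, 0.7, 2.4]
grip_width: 0.0237
```

Contact (2.4 N). Releasing and backing straight up.

```bash
python3 -m handwheel '[[0,0,0,0,0,0],[0,0,0,0,0,0],[0,0,0,0,0,0],[0,0,0,0,0,0],[0,0,0,0,0,0]]' 0;python3 -m handwheel '[[0,-0.3,0,0,0,0],[0,-0.7,0,0,0,0],[0,-1.4,0,0,0,0],[0,-2.4,0,0,0,0],[0,-3.6,0,0,0,0]]';python3 -m handwheel '[[0,-1,0,0,0,0],[0,-2,0,0,0,0],[0,-2,-1,0,0,0],[0,-2,-2,0,0,0],[0,-2,-3,0,0,0]]'
python3 - <<'E'
from h import *
goal([.43,-.241,.05],66)
for n in("side","top"):
    c=bot.camera(n)
    i=c["color"][:,:,::-1]
    cv2.imwrite(f"pics/{n}6.png",i)
    cv2.imwrite(f"pics/{n}6c.png",cv2.resize(i[150:290,300:460] if n=="top" else i[200:370,200:370],None,fx=3.5,fy=3.5,interpolation=cv2.INTER_CUBIC))
E
```

```text
clock: 18.1
eef_pos: [0.4321, -0.2398, 0.043]
tool_rot: [-0.692, 0.147, -0.147, 0.692]
ft_force: [-0.2, -1.1, 0.3]
grip_width: 0.0429
clock: 18.73
eef_pos: [0.432, -0.2397, 0.1343]
tool_rot: [-0.692, 0.147, -0.146, 0.692]
ft_force: [-0.6, 1.0, -0.1]
grip_width: 0.0426
clock: 19.35
eef_pos: [0.4016, -0.3091, 0.1842]
tool_rot: [0.692, -0.146, 0.147, -0.692]
ft_force: [0.0, -0.7, 0.2]
grip_width: 0.0425
shift [-0.07  5.37  2.95] turn [0.   0.01 0.01] | q [-0.656  0.278 -0.07   1.221  0.    -0.239] eef [ 0.4016 -0.3091  0.1842] head 66.11 y [ 0.001 -0.001 -1.   ] F [ 0.  -0.7  0.2] w 0.0425 t 19.35
```

View pics/side6c.png

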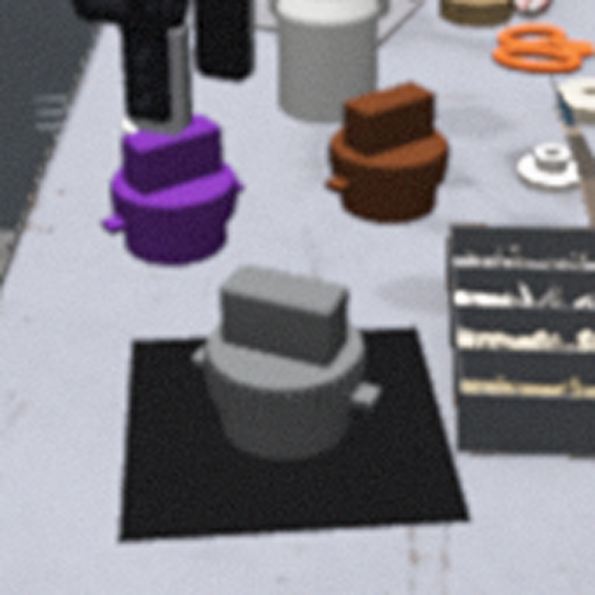

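View pics/top6.png

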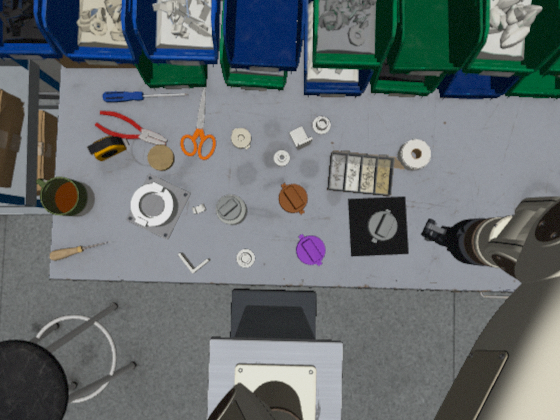

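The cap stands upright near the mat's centre, at top pixel (382,225). The tub is open at (152,204), the bottle is unchanged at (231,209), and the gripper is clear. Handing in.

```bash
python3 -c "
from workcell import bot
bot.job_done();o=bot.get_obs();print(o['clock'],o['ft_force'],o['joint_vel'])"
```

```text
the job is handed in; nothing more can be done
the job is handed in; nothing more can be done
```

I opened the tub and stood its cap upright on the black mat, then handed the job in with the clock at about 19.5 s of the 50 s allowed; handing in gives no verdict. I gripped the cap's bar, pushed it down about 8–9 mm (about 16 N at the wrist), turned it about 62° counter-clockwise while it was down and lifted it straight off.

- **Cap:** the last pictures show it standing upright near the middle of the mat. At release the gripper was 2–3 mm from my measured mat centre. I judged upright by eye and did not measure the cap's height or tilt.
- **Tall bottle and look-alikes:** the bottle, brown cap and purple cap are at the same pixels as at the start.
- **Robot:** the gripper is clear of everything, and wrist forces were near zero. The highest upward force reported was about 17 N.
- **Failed check:** I tried to read the robot's state after handing in, but it was refused, so I have no reading from the final second. No other check failed or disagreed.

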